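# Transfer a row of samples to the divided tray in the same order

## Robot

A 6-joint arm with a two-finger parallel gripper is mounted at the origin on a cart in front of the work surface, level with it; the furniture and walls round the work are solid. World frame = base frame: x ahead of the robot, y to its left, z up, the work surface at z = 0. Lengths are in m, angles in rad, forces in N, time in s.
With the tool pointing down it reaches from about 0.35 to 0.975 m from the base axis. Payload 17.4 kg.
Tool frame: the origin (TCP) lies between the finger pads; the fingertips stand 25 mm ahead of it and the grasp point (between the pads) lies 6 mm ahead of it; z points along the fingers, y is the line along which they close (so a half turn about z gives the same grasp; the last joint's range is limited). The gripper opens to 85 mm and grips with 20 to 120 N. Pads are 22 mm wide; open, the fingers measure 114 mm over their backs; the gripper's body (76 mm by 85 mm) begins 54 mm behind the grasp point. The pads swing forward as they close: fully open they stand 13 mm farther back than shut.
Start: joints at [-1.27, 0.116, 1.442, -0, 1.584, -0.038], TCP at [0.224, -0.637, 0.256] pointing down, gripper open.
Joint ranges: [-2.83, 2.83], [-0.83, 2.19], [0.07, 2.5], [-1.14, 4.28], [0.01, 3], [-2.97, 2.97]. Speed limits (rad/s): [1.89, 1.89, 2.22, 3.14, 3.14, 3.14].

## Interface

Orientations are given as [roll, pitch, yaw] about the fixed x, y, z axes, in that order (R = Rz(yaw) Ry(pitch) Rx(roll)).
In Python, from rig import manip gives the robot as it stands. The module is installed in compiled form; this text tells all that it offers.
- The arm moves only by the tool carry_out, never from a script. Its argument "moves" is one flat list of numbers, 7 for each row, row after row: the shift along the tool's x, y, z in cm, then the turn, a rotation vector about the tool's x, y, z in degrees, then the finger opening in cm, from 0 to 8.54. In form: [dx, dy, dz, ax, ay, az, gripper, dx, dy, dz, ax, ay, az, gripper, ...]. A call has 1 to 10 rows; each row is the pose to reach, as a shift and turn from the pose commanded when the call began, along the tool's axes at that moment; what a row does not reach only later rows make up. A row lasts 1/8 s, in which the tool goes at most 62.5 mm and 10.7 degrees, less where a joint would pass 70% of its speed; a pose out of reach is approached as far as the arm can. A call with a gripper value outside its range is refused whole. The fingers move at their own pace and stop on an object; "newtons" is the grip in N (left out, the last holds). Time passes only in rows, so rows that repeat a pose let the fingers close. It gives the time, the measured TCP pose, the force, the opening and the grip force at its end, in the units of the state.
- manip.get_state(): the state, without advancing time (a new reading comes with each control period).
- manip.get_image(name): name is "side" or "top"; returns (picture, depth): 384x512x3 uint8, red, green, blue; 384x512 float32, m along the optical axis (not along the pixel's ray), 0 where there is no reading.
- manip.camera_params(name): a dict with "vfov" (degrees; the focal length in pixels is half the picture's height over the tangent of half this angle, whatever the lens; pixels are square), "cx", "cy" (the principal point, pixels), "k1" (the pictures are not rectified: a ray, as slopes to the right and down, at radius r is drawn at 1 + k1 r^2 times it, then the intrinsics apply), "R" (3x3) and "t" (3): a world point X has camera coordinates R X + t. Camera axes: x right, y down, z forward; pixel columns grow to the right and rows downward; lengths in m; the calibration is good to about 2 mm. A picture is of the moment at which its call begins. camera_params takes no time and is no camera call.
- manip.hand_in(): hands the job in; it is judged then, once.
Trained networks look in the newest picture that a camera, given by its name, has taken for a name from the list of things; names that differ only in an ending like _2 or _b are one class to them, and where a whole thing is asked for, a point or a joint stands for the part that bears it (a point fixed in the world has none). Each returns a list of dicts, best first, with "conf" (0 to 1); they miss things now and then, are a little off and sometimes report something else, mostly with a low value. They report only what shows in the picture. A call takes as long as a camera call. They do not tell look-alikes from the thing itself.
- manip.regions_of(camera, name): "region" (384x512 bool, what is visible of it) and "uv" ([column, row] in pixels, amid what is visible of it).
The state is a dict: "time": time; "qpos": joint angles; "joint_vel": joint speeds; "joint_torque": joint torques, N m; "tcp_pos": TCP position; "eef_rot": TCP orientation; "force": force on the tool from outside, world axes, zero at the start; "torque": the same for the moment, N m; "width": finger opening in m; "finger_force": force on a finger pad.
Only numpy, scipy, OpenCV 4.12 (cv2) and the standard library are available. Lean on these libraries where they do the work, as an engineer would, in place of code of your own. Each camera call takes 0.05 s, during which the arm holds its last target. There are 200 camera calls.

## Task

The samples are logged by their place in the row. Move the four sample bottles from the carrying rack with the round cups to the divided tray in the same order: the bottle nearest the carrying rack's handle goes in the compartment nearest the tray's handle, and so on down the row. Keep them upright, set each one down gently rather than dropping it, and leave them all standing in their compartments.

Things in the scene. Friction and masses are not known exactly. Their poses are not given: they have to be found in the camera images.
- carrying_rack: Where the bottles start: aluminium plate 60 x 228 mm, top 10 mm above the desk, 19 mm high side lips, four round black cups in a row, a dark D-shaped handle lying flat beyond ONE short end. Fixed; either side, any heading. Origin at desk level under the row's middle; y along the row towards the handle, z up. Places counted from the handle: y = +84, +28, -28, -84 mm at x = 0.
- divided_tray: Destination: grey plastic tray 60 x 232 mm, 19 mm high, floor 3 mm above the desk, four compartments in a row, each 54 x 53 mm inside (walls between 17 mm high), a grey D-shaped handle lying flat beyond ONE short end. Fixed; either side, any heading. Origin at desk level under its middle; y along the row towards the handle, z up. Centres from the handle: y = +84, +28, -28, -84 mm.
- vial: the smallest sample: slim clear glass vial with a white screw cap, 17 mm diameter, 51 mm high, 25 g. Origin at the centre of its underside, z along its axis. The cap is 17 mm wide and fills the top 11 mm. At the start it stands in one of the rack's cups, underside 10 mm above the desk.
- jar: the squat one: wide clear glass jar with a white ribbed lid as wide as the jar, 34 mm diameter, 46 mm high, 60 g. Origin at the centre of its underside, z along its axis. The lid is the top 15 mm. Starts in one of the rack's cups, underside 10 mm above the desk.
- neck_bottle: the bottle with shoulders: amber glass body 32 mm diameter with a paper band, narrowing above 34 mm to a tall narrow white cap 20 mm in diameter (the top 22 mm); 68 mm high, 60 g. Origin at the centre of its underside, z along its axis. Starts in one of the rack's cups, underside 10 mm above the desk.
- tube: the tall straight one: clear glass 24 mm diameter with a white ribbed cap 25 mm wide (the top 18 mm), 68 mm high, 45 g. Origin at the centre of its underside, z along its axis. Starts in one of the rack's cups, underside 10 mm above the desk.
- cup_vial: black round cup, 47 mm outside, 14 mm high, open at the top, fixed in the carrying rack's row; it held the vial at the start (bore 22 mm wide) and shows that bottle's original place in the row. Origin on its axis at its foot, which is 10 mm above the desk. Does not move during the job.
- cup_jar: black round cup, 47 mm outside, 14 mm high, open at the top, fixed in the carrying rack's row; it held the squat jar at the start (bore 39 mm wide) and shows that bottle's original place in the row. Origin on its axis at its foot, which is 10 mm above the desk. Does not move during the job.
- cup_neck_bottle: black round cup, 47 mm outside, 14 mm high, open at the top, fixed in the carrying rack's row; it held the shouldered amber bottle at the start (bore 37 mm wide) and shows that bottle's original place in the row. Origin on its axis at its foot, which is 10 mm above the desk. Does not move during the job.
- cup_tube: black round cup, 47 mm outside, 14 mm high, open at the top, fixed in the carrying rack's row; it held the tall straight tube at the start (bore 29 mm wide) and shows that bottle's original place in the row. Origin on its axis at its foot, which is 10 mm above the desk. Does not move during the job.
There are look-alikes about, which are no part of the job. What is shaped like the tube but yellow is not meant.

How it is judged:
At the end, for the whole second after the job is handed in: Each bottle stands upright (within 7 degrees) on the divided tray's floor (within 5 mm), released and at rest, within 21 mm each way of the centre of the compartment whose number, counted from the tray's handle, equals its original place counted from the carrying rack's handle (((y of cup_vial in the frame of carrying_rack between 0.074 and 0.094 m and y of vial in the frame of divided_tray between 0.063 and 0.105 m) or (y of cup_vial in the frame of carrying_rack between 0.018 and 0.038 m and y of vial in the frame of divided_tray between 0.007 and 0.049 m) or (y of cup_vial in the frame of carrying_rack between -0.038 and -0.018 m and y of vial in the frame of divided_tray between -0.049 and -0.007 m) or (y of cup_vial in the frame of carrying_rack between -0.094 and -0.074 m and y of vial in the frame of divided_tray between -0.105 and -0.063 m)) and x of vial in the frame of divided_tray between -0.021 and 0.021 m and z of each of vial, jar, neck_bottle, tube in the frame of divided_tray below 0.008 m and angle between each of vial, jar, neck_bottle, tube's own z axis and vertical below 0.12 rad and linear speed of each of vial, jar, neck_bottle, tube below 0.02 m/s and contact force between the fingers and vial below 0.05 N and ((y of cup_jar in the frame of carrying_rack between 0.074 and 0.094 m and y of jar in the frame of divided_tray between 0.063 and 0.105 m) or (y of cup_jar in the frame of carrying_rack between 0.018 and 0.038 m and y of jar in the frame of divided_tray between 0.007 and 0.049 m) or (y of cup_jar in the frame of carrying_rack between -0.038 and -0.018 m and y of jar in the frame of divided_tray between -0.049 and -0.007 m) or (y of cup_jar in the frame of carrying_rack between -0.094 and -0.074 m and y of jar in the frame of divided_tray between -0.105 and -0.063 m)) and x of jar in the frame of divided_tray between -0.021 and 0.021 m and contact force between the fingers and jar below 0.05 N and ((y of cup_neck_bottle in the frame of carrying_rack between 0.074 and 0.094 m and y of neck_bottle in the frame of divided_tray between 0.063 and 0.105 m) or (y of cup_neck_bottle in the frame of carrying_rack between 0.018 and 0.038 m and y of neck_bottle in the frame of divided_tray between 0.007 and 0.049 m) or (y of cup_neck_bottle in the frame of carrying_rack between -0.038 and -0.018 m and y of neck_bottle in the frame of divided_tray between -0.049 and -0.007 m) or (y of cup_neck_bottle in the frame of carrying_rack between -0.094 and -0.074 m and y of neck_bottle in the frame of divided_tray between -0.105 and -0.063 m)) and x of neck_bottle in the frame of divided_tray between -0.021 and 0.021 m and contact force between the fingers and neck_bottle below 0.05 N and ((y of cup_tube in the frame of carrying_rack between 0.074 and 0.094 m and y of tube in the frame of divided_tray between 0.063 and 0.105 m) or (y of cup_tube in the frame of carrying_rack between 0.018 and 0.038 m and y of tube in the frame of divided_tray between 0.007 and 0.049 m) or (y of cup_tube in the frame of carrying_rack between -0.038 and -0.018 m and y of tube in the frame of divided_tray between -0.049 and -0.007 m) or (y of cup_tube in the frame of carrying_rack between -0.094 and -0.074 m and y of tube in the frame of divided_tray between -0.105 and -0.063 m)) and x of tube in the frame of divided_tray between -0.021 and 0.021 m and contact force between the fingers and tube below 0.05 N); the robot touches nothing.
It fails at once if a bottle is tipped by more than 40 degrees (angle between any of vial, jar, neck_bottle, tube's own z axis and vertical above 0.7 rad).
It fails at once if a bottle is dropped: let go with its underside more than 45 mm above the desk ((height (world z) of vial above 0.045 m and contact force between the fingers and vial below 0.05 N) or (height (world z) of jar above 0.045 m and contact force between the fingers and jar below 0.05 N) or (height (world z) of neck_bottle above 0.045 m and contact force between the fingers and neck_bottle below 0.05 N) or (height (world z) of tube above 0.045 m and contact force between the fingers and tube below 0.05 N)).
It also fails if it takes over 104 s, if anything falls off the work surface, if the arm or the gripper's body presses on something with over 40 N, if the wrist force passes 120 N, or if a joint passes its speed limit or range.

## Working session

There is one attempt and no reset: what is moved stays moved. The work goes in short steps, Python scripts to look and compute and a tool call to move; the robot and the scene stay as the last step left them, time stands still between calls to the robot, and variables do not carry over. Pictures are saved under pics/ and viewed, at most 14 in all, crops included, and the job is handed in when it is done.

Besides the shell and the picture viewer there is one more tool, called after "Call:" in YAML: its name, and indented under it one key for each argument. carry_out: Moves the arm, as the interface text tells. Its arguments: {"type":"object","properties":{"moves":{"type":"array","items":{"type":"number"}},"newtons":{"type":"number"}},"required":["moves"]}

```bash
mkdir -p pics; python3 - <<'E'
from rig import manip
import cv2
s=manip.get_state();print({k:s[k] for k in("time","tcp_pos","eef_rot","width")})
for c in("top","side"):
    p,d=manip.get_image(c);cv2.imwrite(f"pics/{c}0.png",p[:,:,::-1])
    print(c,manip.camera_params(c))
    for n in("carrying_rack","divided_tray","vial","jar","neck_bottle","tube","cup_vial"):
        print(n,[(round(float(r["conf"]),2),[int(v) for v in r["uv"]],int(r["region"].sum())) for r in manip.regions_of(c,n)])
E
```

```text
{'time': 0.0, 'tcp_pos': array([ 0.22426847, -0.63647763,  0.25552606]), 'eef_rot': array([-3.14036493e+00, -3.65273602e-05,  3.38789718e-01]), 'width': 0.08542464748173614}
top {'vfov': 43.07840563645464, 'cx': 247.52611830106218, 'cy': 195.71993416335215, 'k1': -0.02394229080953152, 'R': array([[-0.0138919 , -0.99986344, -0.00895126],
       [-0.9906067 ,  0.0149801 , -0.13591898],
       [ 0.13603451,  0.00697901, -0.99067952]]), 't': array([0.00589972, 0.52536401, 1.33890528])}
carrying_rack [(0.57, [309, 196], 596)]
divided_tray [(0.84, [164, 211], 1845)]
vial [(0.38, [352, 179], 65)]
jar [(0.6, [335, 188], 147)]
neck_bottle [(0.45, [327, 193], 9)]
tube [(0.47, [266, 188], 91), (0.17, [333, 189], 182)]
cup_vial [(0.59, [350, 182], 149)]
side {'vfov': 45.80197063125621, 'cx': 253.613382473387, 'cy': 198.29304129467192, 'k1': -0.0649028369524528, 'R': array([[ 0.99864065,  0.05205402,  0.00269029],
       [ 0.02307875, -0.39530064, -0.91826182],
       [-0.04673574,  0.91707567, -0.39596463]]), 't': array([-0.51776046,  0.01148936,  1.04264881])}
carrying_rack [(0.61, [254, 273], 953), (0.37, [238, 237], 101)]
divided_tray [(0.83, [250, 170], 1383), (0.71, [251, 229], 385)]
vial [(0.76, [271, 265], 229)]
jar [(0.76, [260, 250], 459)]
neck_bottle [(0.75, [251, 229], 398)]
tube [(0.71, [234, 195], 194), (0.62, [266, 206], 292), (0.51, [244, 215], 293)]
cup_vial [(0.96, [268, 284], 499)]
```

```bash
python3 - <<'E'
import cv2
a=cv2.imread("pics/top0.png")[130:270,110:390];b=cv2.imread("pics/side0.png")[110:320,150:360]
cv2.imwrite("pics/top1.png",cv2.resize(a,(800,400),interpolation=2))
cv2.imwrite("pics/side1.png",cv2.resize(b,(600,600),interpolation=2))
E
```

```text
(no output)
```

View pics/top1.png

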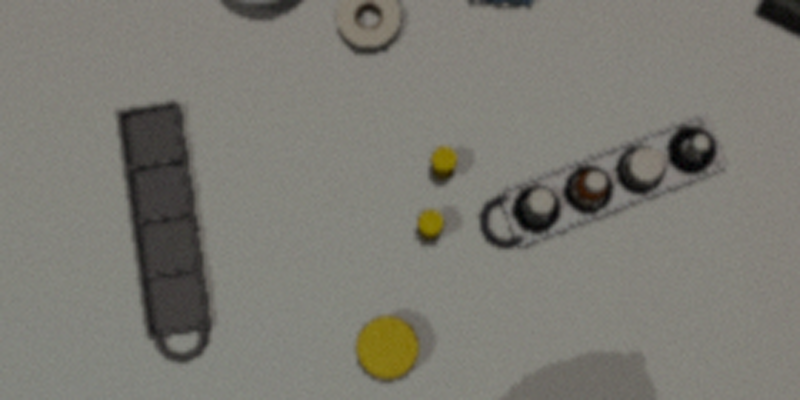

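View pics/side1.png

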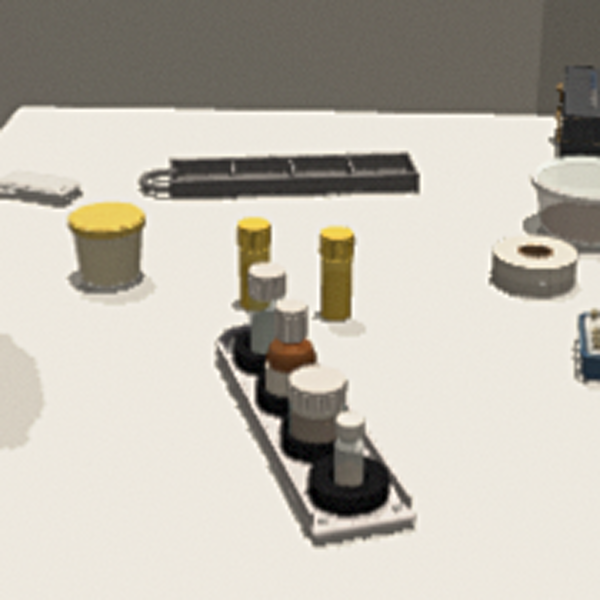

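View pics/top0.png

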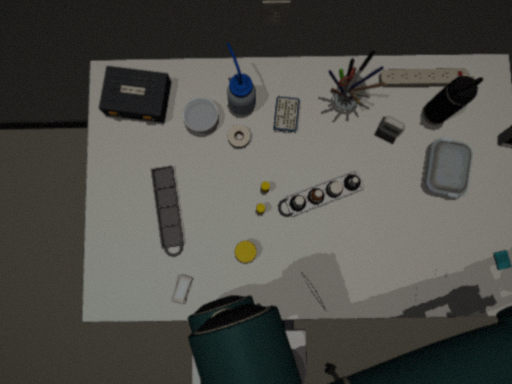

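The top view shows the rack handle at its left end (about (285,205)). The order from that handle is tube, neck bottle, jar, vial. The tray handle is at its bottom end (172,252), towards the robot. The yellow tubes at (265,187) and (261,209) are look-alikes.

```bash
cat > h.py <<'E'
import numpy as np
from rig import manip
from scipy.optimize import least_squares
def proj(c,X):
    P=manip.camera_params(c);x=np.atleast_2d(X)@P["R"].T+P["t"];s=x[:,:2]/x[:,2:]
    s=s*(1+P["k1"]*(s**2).sum(1,keepdims=True));f=192/np.tan(np.radians(P["vfov"]/2))
    return s*f+[P["cx"],P["cy"]]
def unproj(c,uv,z):
    return least_squares(lambda p:(proj(c,[[p[0],p[1],z]])-uv).ravel(),[.5,0]).x
def fr(p,L):
    L=np.asarray(L,float);c,s=np.cos(p[2]),np.sin(p[2])
    return np.c_[p[0]+c*L[:,0]-s*L[:,1],p[1]+s*L[:,0]+c*L[:,1],L[:,2]]
E
python3 - <<'E'
import cv2,numpy as np
a=cv2.imread("pics/top0.png");b=cv2.imread("pics/side0.png")
def z(i,x,y,w,h,s,n):cv2.imwrite(f"pics/{n}.png",cv2.resize(cv2.convertScaleAbs(i[y:y+h,x:x+w],alpha=1.5),None,fx=s,fy=s,interpolation=2))
z(a,270,160,100,65,8,"tr");z(b,220,180,80,125,4.8,"sr")
t=cv2.resize(cv2.convertScaleAbs(a[155:265,140:200],alpha=1.8),None,fx=5,fy=5,interpolation=2)
u=cv2.resize(cv2.convertScaleAbs(b[155:190,190:305],alpha=1.5),None,fx=4,fy=4,interpolation=2)
o=np.zeros((550,770,3),np.uint8);o[:,:300]=t;o[:140,305:765]=u;cv2.imwrite("pics/tt.png",o)
E
```

```text
(no output)
```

View pics/tr.png

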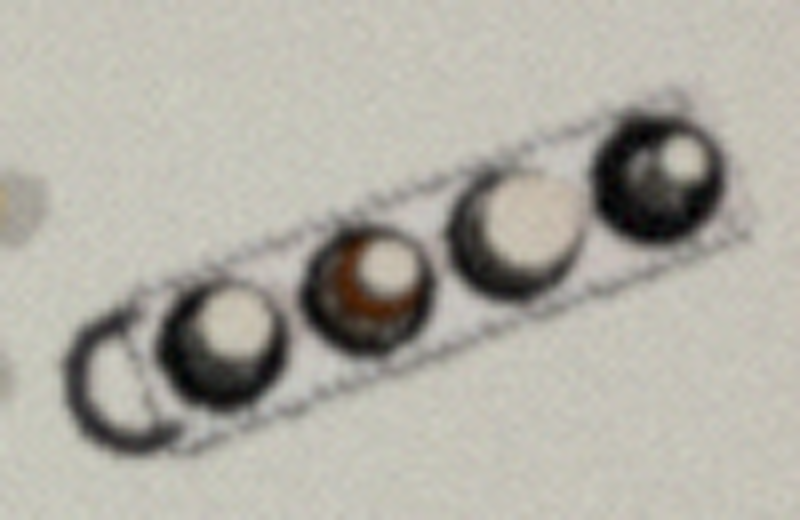

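View pics/sr.png

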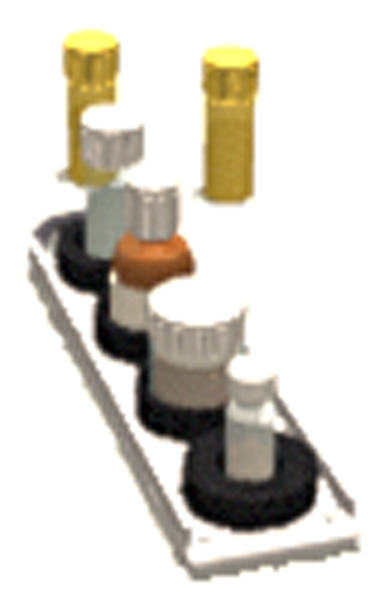

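View pics/tt.png

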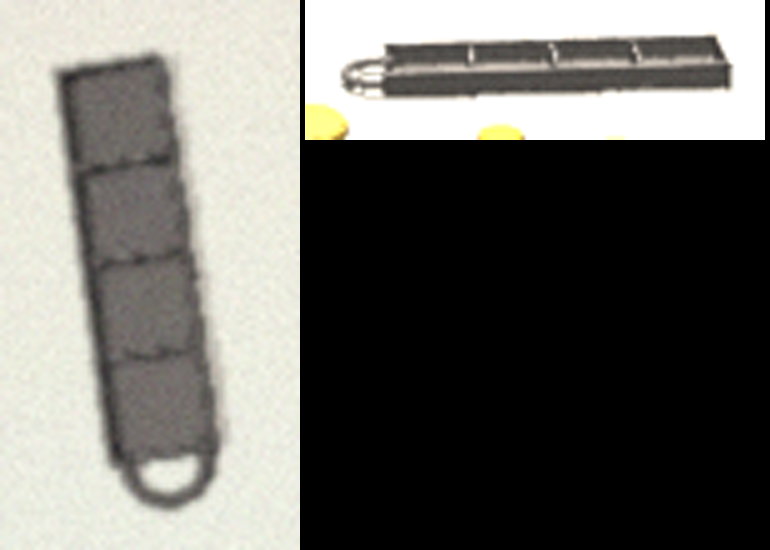

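The zoomed crops show the cup rims, the caps and the tray rim corners clearly, so I'll fit both poses from hand-read points in both cameras.

```bash
cat > fit.py <<'E'
from h import *
def fit(obs,p0):
    # obs: cam, px, local
    def r(p): return np.concatenate([(proj(c,fr(p[:3],[l]))[0]-u) for c,u,l in obs])
    s=least_squares(r,p0,loss="soft_l1");return s.x,r(s.x).reshape(-1,2)
T=lambda x,y:("top",np.array([x/8+270-.44,y/8+160-.44]))
S=lambda x,y:("side",np.array([x/4.8+220-.4,y/4.8+180-.4]))
Y=[.084,.028,-.028,-.084]
cap=[.078,.078,.056,.061]
o=[(*T(*q),(0,y,.02)) for q,y in zip([(222,342),(368,288),(516,234),(660,178)],Y)]
o+=[(*T(*q),(0,y,z)) for q,y,z in zip([(236,318),(392,266),(536,218),(687,157)],Y,cap)]
o+=[(*S(*q),(0,y,z)) for q,y,z in zip([(113,117),(155,185),(195,297),(250,377)],Y,cap)]
o+=[(*S(250,466),(0,-.084,.024))]
if __name__=="__main__":
    p,r=fit(o,[.5,-.1,1.2]);print(p.round(4));print(r.round(1).tolist())
    for sub in (o[:8],o[8:]): print(fit(sub,p)[0].round(4))
    A=lambda x,y:("top",np.array([x/5+140-.4,y/5+155-.4]))
    B=lambda x,y:("side",np.array([(x-305)/4+190-.4,y/4+155-.4]))
    t=[(*A(60,70),(.03,-.116,.019)),(*A(160,57),(-.03,-.116,.019)),(*A(217,452),(-.03,.116,.019)),(*A(116,465),(.03,.116,.019))]
    t2=[(*B(387,46),(.03,.116,.019)),(*B(717,38),(.03,-.116,.019)),(*B(733,66),(-.03,-.116,.019)),(*B(385,69),(-.03,.116,.019))]
    # yaw: local y points to -x world => yaw ~ +pi/2 ; local x then points to +y world
    for q in(t+t2,t,t2):
        p,r=fit(q,[.5,.25,1.57]);print(p.round(4),r.round(1).tolist())
E
python3 fit.py
```

```text
[ 0.5346 -0.2243  0.3409]
[[0.6, -0.0], [0.7, -0.1], [0.4, -0.1], [0.5, 0.2], [0.9, 0.4], [0.5, -0.2], [0.1, -0.0], [0.2, 0.4], [0.2, -0.9], [-0.1, -2.8], [0.9, -0.6], [0.1, -3.6], [-0.4, -2.2]]
[ 0.5348 -0.223   0.3405]
[ 0.5347 -0.2314  0.3404]
[0.5021 0.228  1.7163] [[0.0, -0.5], [0.5, -1.2], [0.4, -0.6], [-0.3, 0.1], [-1.5, -1.7], [0.1, -2.0], [-0.0, -1.7], [-0.9, 0.1]]
[0.5005 0.2285 1.7183] [[-0.2, 0.1], [0.3, -0.6], [0.3, -0.1], [-0.4, 0.7]]
[0.504  0.2194 1.6897] [[-0.9, -1.0], [1.3, -0.6], [0.7, -0.2], [-1.0, 0.8]]
```

```bash
python3 - <<'E'
from h import *
import fit
def back(c,d,uv):
    P=manip.camera_params(c);f=192/np.tan(np.radians(P["vfov"]/2))
    s0=(np.array(uv)-[P["cx"],P["cy"]])/f;s=s0.copy()
    for _ in range(9): s=s0/(1+P["k1"]*(s**2).sum())
    z=np.median(d[int(round(uv[1]))-1:int(round(uv[1]))+2,int(round(uv[0]))-1:int(round(uv[0]))+2])
    return (P["R"].T@(np.r_[s*z,z]-P["t"])).round(4)
D={c:manip.get_image(c)[1] for c in("top","side")}
for uv in[(230,170),(300,230),(230,230),(340,215)]:print("top desk",back("top",D["top"],uv))
for uv in[(220,240),(320,260),(200,260),(160,250)]:print("side desk",back("side",D["side"],uv))
for c,u,l in fit.o:print(c,l,back(c,D[c],u))
E
```

```text
top desk [ 6.07e-01  4.87e-02 -3.00e-04]
top desk [ 0.4285 -0.1504  0.0039]
top desk [ 0.4318  0.0504 -0.0024]
top desk [ 0.4702 -0.2673 -0.0005]
side desk [ 0.4601 -0.145  -0.0024]
side desk [ 0.6498 -0.2097 -0.0026]
side desk [ 0.433  -0.2222 -0.0024]
side desk [ 0.3523 -0.1919 -0.0018]
top (0, 0.084, 0.02) [ 0.4994 -0.1378  0.0776]
top (0, 0.028, 0.02) [ 0.5183 -0.1893  0.0698]
top (0, -0.028, 0.02) [ 0.5384 -0.2433  0.0562]
top (0, -0.084, 0.02) [ 0.5598 -0.2975  0.0413]
top (0, 0.084, 0.078) [ 0.5075 -0.1427  0.0783]
top (0, 0.028, 0.078) [ 0.5246 -0.1966  0.0787]
top (0, -0.028, 0.056) [ 0.5439 -0.2505  0.0562]
top (0, -0.084, 0.061) [ 0.5638 -0.3029  0.0616]
side (0, 0.084, 0.078) [ 0.5061 -0.145   0.076 ]
side (0, 0.028, 0.078) [ 0.5259 -0.2046  0.0757]
side (0, -0.028, 0.056) [ 0.5424 -0.2475  0.0531]
side (0, -0.084, 0.061) [ 0.5627 -0.3109  0.0589]
side (0, -0.084, 0.024) [ 0.5634 -0.3121  0.0255]
```

The top camera's desk depth is near zero while the side camera reads about 2.4 mm low, so I correct the side fit and combine the two. Rack ≈ (0.5347, -0.2243, 0.341) and tray ≈ (0.5015, 0.2275, 1.715).

```bash
cat > go.py <<'E'
# usage: go.py place(r|t) index zTCP : shift (cm) and turn (deg) from here, tool axes
import sys;from h import *
R=dict(r=(.5347,-.2243,.3407),t=(.5015,.2275,1.715))
Y=[.084,.028,-.028,-.084]
s=manip.get_state();yaw=s["eef_rot"][2]
print("t",round(s["time"],2),"w",round(s["width"],4),"F",np.round(s["force"],1),s["tcp_pos"].round(4),s["eef_rot"].round(3))
for a in sys.argv[1:]:
    k,i,z=a.split(",");g=fr(R[k],[[0,Y[int(i)],float(z)]])[0]
    d=g-s["tcp_pos"];ty=R[k][2]+np.pi/2;t=(yaw-ty+np.pi)%(2*np.pi)-np.pi
    c,n=np.cos(yaw),np.sin(yaw)
    print(a,"cm",(100*np.array([c*d[0]+n*d[1],n*d[0]-c*d[1],-d[2]])).round(2),"az",round(np.degrees(t),1),"world",g.round(4))
E
python3 go.py r,0,.20
```

```text
t 0.9 w 0.0854 F [-0.6  0.  -0.2] [ 0.2243 -0.6366  0.2563] [-3.142  0.     0.339]
r,0,.20 cm [ 42.96 -36.98   5.63] az -90.1 world [ 0.5066 -0.1451  0.2   ]
```

Call:
carry_out:
  moves: [42.96,-36.98,5.63,0,0,-90.1,8.5,42.96,-36.98,5.63,0,0,-90.1,8.5,42.96,-36.98,5.63,0,0,-90.1,8.5,42.96,-36.98,5.63,0,0,-90.1,8.5,42.96,-36.98,5.63,0,0,-90.1,8.5,42.96,-36.98,5.63,0,0,-90.1,8.5,42.96,-36.98,5.63,0,0,-90.1,8.5,42.96,-36.98,5.63,0,0,-90.1,8.5,42.96,-36.98,5.63,0,0,-90.1,8.5,42.96,-36.98,5.63,0,0,-90.1,8.5]
  newtons: 30

```text
time: 2.15
tcp_pos: [0.5077, -0.142, 0.1996]
eef_rot: [-3.142, -0.001, 1.916]
force: [-0.2, -0.6, 0.5]
width: 0.0852
finger_force: 0.0
```

```bash
python3 go.py r,0,.20 r,0,.074; python3 -c "print(__import__('rig').manip.get_state()['qpos'])"
```

```text
t 2.15 w 0.0852 F [-0.2 -0.6  0.5] [ 0.5077 -0.142   0.1996] [-3.142e+00 -1.000e-03  1.916e+00]
r,0,.20 cm [-0.26 -0.2  -0.04] az 0.3 world [ 0.5066 -0.1451  0.2   ]
r,0,.074 cm [-0.26 -0.2  12.56] az 0.3 world [ 0.5066 -0.1451  0.074 ]
[-3.21406959e-01 -1.89030398e-01  1.83018261e+00  4.61863209e-04
  1.50090878e+00 -6.66962302e-01]
```

Call:
carry_out:
  moves: [0,0,0,0,0,0,8.5,0,0,0,0,0,0,8.5]

```text
time: 2.4
tcp_pos: [0.5062, -0.1462, 0.2003]
eef_rot: [3.141, 0.0, 1.91]
force: [0.1, -0.7, 0.8]
width: 0.085
finger_force: 0.0
```

```bash
python3 - <<'E'
from h import *
import cv2
for c in("top","side"):
    p,d=manip.get_image(c)
    cr=p[100:310,180:390] if c=="top" else p[110:320,150:360]
    cv2.imwrite(f"pics/{c}2.png",cv2.resize(cr[:,:,::-1],(600,600),interpolation=2))
E
python3 go.py r,0,.074
```

```text
t 2.5 w 0.085 F [ 0.5 -0.1 -0.2] [ 0.5062 -0.1462  0.2003] [3.141 0.    1.909]
r,0,.074 cm [ 0.09  0.08 12.63] az -0.1 world [ 0.5066 -0.1451  0.074 ]
```

View pics/side2.png

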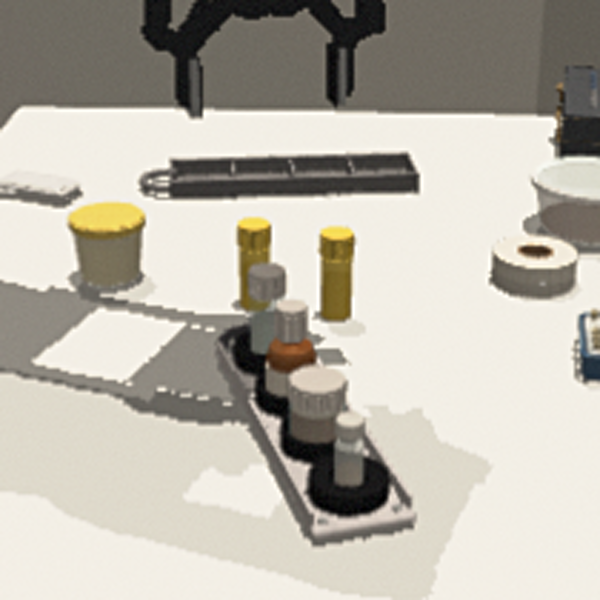

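Fingers straddle the tube cap (both about column 267 in the crop). Descending and gripping.

Call:
carry_out:
  moves: [0,0,5,0,0,0,8.5,0,0,9,0,0,0,8.5,0,0,11.5,0,0,0,8.5,0,0,12.6,0,0,0,8.5,0,0,12.6,0,0,0,8.5,0,0,12.6,0,0,0,1.5,0,0,12.6,0,0,0,1.5,0,0,12.6,0,0,0,1.5,0,0,12.6,0,0,0,1.5,0,0,12.6,0,0,0,1.5]
  newtons: 30

```text
time: 3.75
tcp_pos: [0.5068, -0.1452, 0.0745]
eef_rot: [3.141, 0.0, 1.911]
force: [-0.5, -0.5, 5.9]
width: 0.0234
finger_force: 29.5
```

```bash
python3 go.py r,0,.074
```

```text
t 3.75 w 0.0234 F [-0.5 -0.5  5.9] [ 0.5068 -0.1452  0.0745] [3.141 0.    1.911]
r,0,.074 cm [ 0.01 -0.02  0.05] az -0.0 world [ 0.5066 -0.1451  0.074 ]
```

Call:
carry_out:
  moves: [0,0,-1,0,0,0,1.5,0,0,-4,0,0,0,1.5,0,0,-8,0,0,0,1.5,0,0,-11,0,0,0,1.5,0,0,-11,0,0,0,1.5,0,0,-11,0,0,0,1.5]

```text
time: 4.5
tcp_pos: [0.5063, -0.145, 0.1834]
eef_rot: [-3.141, -0.0, 1.911]
force: [0.0, -0.5, -0.7]
width: 0.024
finger_force: 29.5
```

```bash
python3 go.py r,0,.184 t,0,.184
```

```text
t 4.5 w 0.024 F [ 0.  -0.5 -0.7] [ 0.5063 -0.145   0.1834] [-3.141 -0.     1.911]
r,0,.184 cm [-0.03  0.02 -0.06] az -0.0 world [ 0.5066 -0.1451  0.184 ]
t,0,.184 cm [36.91  3.75 -0.06] az -78.7 world [0.4184 0.2154 0.184 ]
```

Held (width 24 mm). Transfer with a gradual turn.

Call:
carry_out:
  moves: [2,0.2,0,0,0,-5,1.5,6,0.6,0,0,0,-14,1.5,11,1.1,0,0,0,-24,1.5,16,1.6,0,0,0,-34,1.5,21,2.1,0,0,0,-44,1.5,26,2.6,0,0,0,-54,1.5,31,3.1,0,0,0,-64,1.5,35,3.5,0,0,0,-73,1.5,36.9,3.75,0,0,0,-78.7,1.5,36.9,3.75,0,0,0,-78.7,1.5]

```text
time: 5.75
tcp_pos: [0.418, 0.216, 0.1828]
eef_rot: [-3.141, -0.002, -2.996]
force: [-0.1, -0.9, -1.1]
width: 0.0242
finger_force: 29.5
```

Call:
carry_out:
  moves: [0,0,0,0,0,0,1.5,0,0,0,0,0,0,1.5]

```text
time: 6.0
tcp_pos: [0.4189, 0.2145, 0.1837]
eef_rot: [-3.141, -0.0, -3.0]
force: [0.6, 0.6, -0.7]
width: 0.0238
finger_force: 29.5
```

```bash
python3 go.py t,0,.184 t,0,.068
python3 - <<'E'
from h import *
import cv2
p,_=manip.get_image("top");q,_=manip.get_image("side")
cv2.imwrite("pics/c3.png",np.hstack([cv2.resize(x[:,:,::-1],(400,400),interpolation=2) for x in(p[130:280,120:270],q[80:230,180:330])]))
E
```

```text
t 6.0 w 0.0238 F [ 0.6  0.6 -0.7] [0.4189 0.2145 0.1837] [-3.141 -0.    -3.   ]
t,0,.184 cm [ 0.04  0.1  -0.03] az -0.2 world [0.4184 0.2154 0.184 ]
t,0,.068 cm [ 0.04  0.1  11.57] az -0.2 world [0.4184 0.2154 0.068 ]
```

View pics/c3.png

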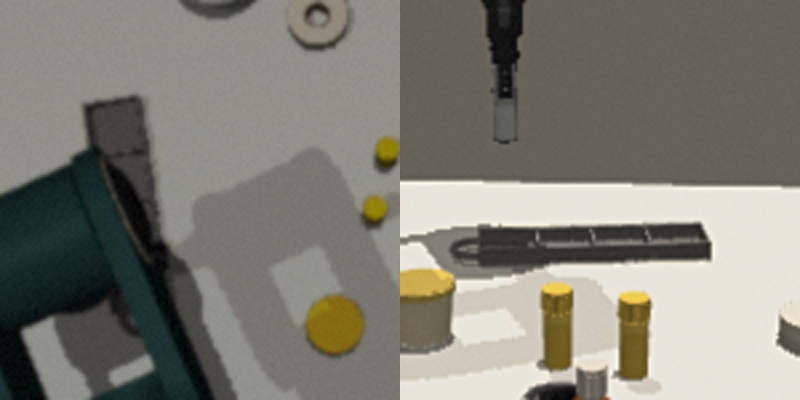

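The tube hangs upright over the compartment nearest the handle (tube at column 506, compartment middle at about 510). Lowering.

Call:
carry_out:
  moves: [0,0,3,0,0,0,1.5,0,0,7,0,0,0,1.5,0,0,9.5,0,0,0,1.5,0,0,10.7,0,0,0,1.5,0,0,11.2,0,0,0,1.5,0,0,11.5,0,0,0,1.5,0,0,11.5,0,0,0,1.5]

```text
time: 6.98
tcp_pos: [0.419, 0.2154, 0.0696]
eef_rot: [3.141, 0.001, -2.998]
force: [0.0, 0.2, -0.7]
width: 0.0238
finger_force: 29.5
```

Call:
carry_out:
  moves: [0,0,0.05,0,0,0,1.5,0,0,0.1,0,0,0,1.5,0,0,0.15,0,0,0,1.5,0,0,0.15,0,0,0,1.5]

```text
time: 7.48
tcp_pos: [0.4187, 0.2153, 0.0676]
eef_rot: [3.142, 0.0, -2.998]
force: [-0.3, 0.1, 0.1]
width: 0.024
finger_force: 29.6
```

Call:
carry_out:
  moves: [0,0,0.05,0,0,0,1.5,0,0,0.1,0,0,0,1.5,0,0,0.1,0,0,0,1.5]

```text
time: 7.85
tcp_pos: [0.4192, 0.2154, 0.0675]
eef_rot: [3.141, 0.001, -2.998]
force: [-1.8, -2.2, 9.7]
width: 0.0242
finger_force: 30.3
```

Contact (9.7 N). Release gently, then retreat.

Call:
carry_out:
  moves: [0,0,-0.05,0,0,0,1.5,0,0,-0.05,0,0,0,4,0,0,-0.05,0,0,0,8.5,0,0,-0.05,0,0,0,8.5,0,0,-0.05,0,0,0,8.5,0,0,-4,0,0,0,8.5,0,0,-9,0,0,0,8.5,0,0,-11.5,0,0,0,8.5,0,0,-11.5,0,0,0,8.5]

```text
time: 8.98
tcp_pos: [0.4193, 0.2155, 0.1834]
eef_rot: [3.141, 0.003, -2.998]
force: [0.7, 0.0, -0.1]
width: 0.0846
finger_force: 0.0
```

```bash
python3 go.py r,1,.184
```

```text
t 8.97 w 0.0846 F [ 0.7  0.  -0.1] [0.4193 0.2155 0.1834] [ 3.141e+00  3.000e-03 -2.998e+00]
r,1,.184 cm [ -4.59 -42.44  -0.06] az 78.7 world [ 0.5253 -0.1979  0.184 ]
```

Call:
carry_out:
  moves: [-0.5,-5,0,0,0,10,8.5,-1.1,-10,0,0,0,20,8.5,-1.6,-15,0,0,0,30,8.5,-2.1,-20,0,0,0,40,8.5,-2.7,-25,0,0,0,50,8.5,-3.2,-30,0,0,0,60,8.5,-3.8,-35,0,0,0,69,8.5,-4.3,-40,0,0,0,76,8.5,-4.6,-42.45,0,0,0,78.7,8.5,-4.6,-42.45,0,0,0,78.7,8.5]

```text
time: 10.22
tcp_pos: [0.5247, -0.1992, 0.1801]
eef_rot: [-3.14, -0.001, 1.91]
force: [-0.9, -0.2, 0.4]
width: 0.0847
finger_force: 0.0
```

Call:
carry_out:
  moves: [0,0,0,0,0,0,8.5,0,0,0,0,0,0,8.5]

```text
time: 10.48
tcp_pos: [0.5248, -0.1973, 0.1815]
eef_rot: [3.142, -0.0, 1.913]
force: [-0.2, 0.3, -0.4]
width: 0.085
finger_force: 0.0
```

```bash
python3 go.py r,1,.074
python3 - <<'E'
from h import *
import cv2
q,_=manip.get_image("side")
cv2.imwrite("pics/c4.png",cv2.resize(q[110:310,160:360,::-1],(600,600),interpolation=2))
E
```

```text
t 10.47 w 0.085 F [-0.2  0.3 -0.4] [ 0.5248 -0.1973  0.1815] [ 3.142 -0.     1.913]
r,1,.074 cm [-0.08  0.03 10.75] az 0.1 world [ 0.5253 -0.1979  0.074 ]
```

View pics/c4.png

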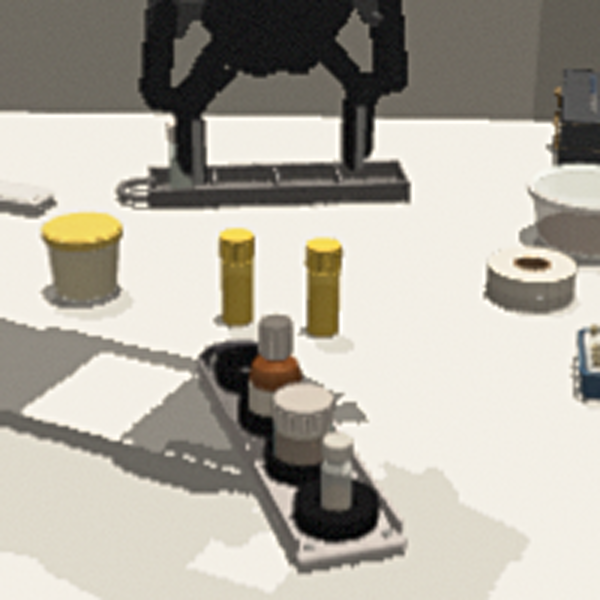

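Tube stands in the first compartment (column 175, behind a finger), and the gripper is centred over the amber bottle (275).

Call:
carry_out:
  moves: [-0.05,0,5,0,0,0,8.5,-0.05,0,8.5,0,0,0,8.5,-0.05,0,10.2,0,0,0,8.5,-0.05,0,10.75,0,0,0,8.5,-0.05,0,10.75,0,0,0,1,-0.05,0,10.75,0,0,0,1,-0.05,0,10.75,0,0,0,1,-0.05,0,10.75,0,0,0,1,-0.05,0,10.75,0,0,0,1,-0.05,0,10.75,0,0,0,1]

```text
time: 11.78
tcp_pos: [0.5257, -0.1991, 0.0759]
eef_rot: [3.14, 0.002, 1.911]
force: [-4.6, 1.2, 15.7]
width: 0.0197
finger_force: 28.0
```

Call:
carry_out:
  moves: [0,0,-1,0,0,0,1,0,0,-4,0,0,0,1,0,0,-8,0,0,0,1,0,0,-11,0,0,0,1,0,0,-11,0,0,0,1,0,0,-11,0,0,0,1]

```text
time: 12.52
tcp_pos: [0.5248, -0.1987, 0.1833]
eef_rot: [-3.141, -0.001, 1.911]
force: [-0.1, 0.1, -1.1]
width: 0.0192
finger_force: 31.4
```

```bash
python3 go.py t,1,.184
```

```text
t 12.53 w 0.0192 F [-0.1  0.1 -1.1] [ 0.5248 -0.1987  0.1833] [-3.141e+00 -1.000e-03  1.911e+00]
t,1,.184 cm [41.49  9.3  -0.07] az -78.8 world [0.4738 0.2235 0.184 ]
```

Call:
carry_out:
  moves: [3,0.7,0,0,0,-6,1,8,1.8,0,0,0,-15,1,13,2.9,0,0,0,-25,1,18,4,0,0,0,-35,1,23,5.1,0,0,0,-45,1,28,6.2,0,0,0,-55,1,33,7.4,0,0,0,-65,1,38,8.5,0,0,0,-73,1,41.5,9.3,0,0,0,-78.8,1,41.5,9.3,0,0,0,-78.8,1]

```text
time: 13.78
tcp_pos: [0.4732, 0.2251, 0.1825]
eef_rot: [-3.141, -0.002, -2.993]
force: [0.3, -1.2, -0.4]
width: 0.0193
finger_force: 31.5
```

Call:
carry_out:
  moves: [0,0,0,0,0,0,1,0,0,0,0,0,0,1]

```text
time: 14.02
tcp_pos: [0.4742, 0.2225, 0.1836]
eef_rot: [-3.141, -0.001, -2.998]
force: [-0.3, -0.3, -1.1]
width: 0.0192
finger_force: 31.5
```

```bash
python3 go.py t,1,.070
```

```text
t 14.03 w 0.0192 F [-0.3 -0.3 -1.1] [0.4742 0.2225 0.1836] [-3.141e+00 -1.000e-03 -2.998e+00]
t,1,.070 cm [ 0.03  0.1  11.36] az -0.1 world [0.4738 0.2235 0.07  ]
```

Call:
carry_out:
  moves: [0,0,3,0,0,0,1,0,0.1,7,0,0,0,1,0,0.1,9.5,0,0,0,1,0,0.1,10.7,0,0,0,1,0,0.1,11.2,0,0,0,1,0,0.1,11.4,0,0,0,1,0,0.1,11.4,0,0,0,1,0,0.1,11.4,0,0,0,1]

```text
time: 15.02
tcp_pos: [0.4742, 0.2245, 0.0706]
eef_rot: [3.141, 0.001, -2.996]
force: [-0.3, -0.1, -0.3]
width: 0.019
finger_force: 31.5
```

Call:
carry_out:
  moves: [0,0,0.05,0,0,0,1,0,0,0.1,0,0,0,1,0,0,0.1,0,0,0,1]

```text
time: 15.4
tcp_pos: [0.474, 0.2245, 0.0692]
eef_rot: [3.141, 0.0, -2.996]
force: [-0.8, 0.5, 1.5]
width: 0.0192
finger_force: 32.1
```

Call:
carry_out:
  moves: [0,0,0.05,0,0,0,1,0,0,0.05,0,0,0,1]

```text
time: 15.65
tcp_pos: [0.4742, 0.2245, 0.0692]
eef_rot: [3.141, 0.001, -2.996]
force: [-2.6, -0.8, 7.6]
width: 0.0188
finger_force: 33.2
```

Contact; release, retreat.

Call:
carry_out:
  moves: [0,0,-0.05,0,0,0,1,0,0,-0.05,0,0,0,4,0,0,-0.05,0,0,0,8.5,0,0,-0.05,0,0,0,8.5,0,0,-0.05,0,0,0,8.5,0,0,-4,0,0,0,8.5,0,0,-9,0,0,0,8.5,0,0,-11.4,0,0,0,8.5,0,0,-11.4,0,0,0,8.5]

```text
time: 16.77
tcp_pos: [0.4746, 0.2247, 0.1845]
eef_rot: [3.141, 0.003, -2.997]
force: [0.0, 0.8, -1.3]
width: 0.0848
finger_force: 0.0
```

```bash
python3 go.py r,2,.184
```

```text
t 16.77 w 0.0848 F [ 0.   0.8 -1.3] [0.4746 0.2247 0.1845] [ 3.141e+00  3.000e-03 -2.997e+00]
r,2,.184 cm [-1.000e-02 -4.804e+01  5.000e-02] az 78.8 world [ 0.5441 -0.2507  0.184 ]
```

Call:
carry_out:
  moves: [0,-5.5,0,0,0,10,8.5,0,-11,0,0,0,20,8.5,0,-16.5,0,0,0,30,8.5,0,-22,0,0,0,40,8.5,0,-27.5,0,0,0,50,8.5,0,-33,0,0,0,60,8.5,0,-39,0,0,0,69,8.5,0,-45,0,0,0,76,8.5,0,-48,0,0,0,78.8,8.5,0,-48,0,0,0,78.8,8.5]

```text
time: 18.02
tcp_pos: [0.5428, -0.2522, 0.1805]
eef_rot: [-3.14, -0.002, 1.908]
force: [0.8, -0.5, -1.2]
width: 0.0848
finger_force: 0.0
```

Call:
carry_out:
  moves: [0,0,0,0,0,0,8.5,0,0,0,0,0,0,8.5]

```text
time: 18.27
tcp_pos: [0.5433, -0.2496, 0.1822]
eef_rot: [-3.141, -0.0, 1.913]
force: [0.2, 0.5, 0.2]
width: 0.085
finger_force: 0.0
```

```bash
python3 go.py r,2,.056
python3 - <<'E'
from h import *
import cv2
q,_=manip.get_image("side")
cv2.imwrite("pics/c5.png",cv2.resize(q[110:310,160:360,::-1],(600,600),interpolation=2))
E
```

```text
t 18.27 w 0.085 F [0.2 0.5 0.2] [ 0.5433 -0.2496  0.1822] [-3.141 -0.     1.913]
r,2,.056 cm [-0.13  0.04 12.62] az 0.1 world [ 0.5441 -0.2507  0.056 ]
```

View pics/c5.png

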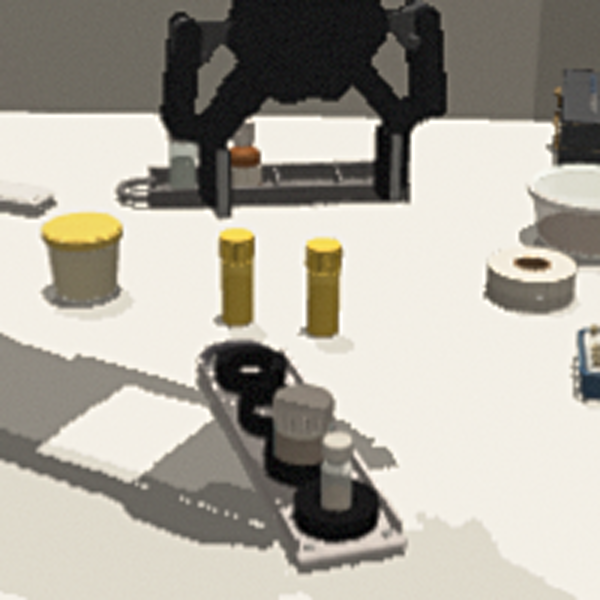

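Tube and amber bottle stand in compartments 1 and 2; the gripper is centred over the jar (column 304).

Call:
carry_out:
  moves: [-0.1,0,5,0,0,0,8.5,-0.1,0,9.5,0,0,0,8.5,-0.1,0,12,0,0,0,8.5,-0.1,0,12.6,0,0,0,8.5,-0.1,0,12.6,0,0,0,2.5,-0.1,0,12.6,0,0,0,2.5,-0.1,0,12.6,0,0,0,2.5,-0.1,0,12.6,0,0,0,2.5,-0.1,0,12.6,0,0,0,2.5,-0.1,0,12.6,0,0,0,2.5]

```text
time: 19.58
tcp_pos: [0.5441, -0.2517, 0.0578]
eef_rot: [3.141, 0.001, 1.911]
force: [-0.3, 0.7, 6.6]
width: 0.0331
finger_force: 29.5
```

Call:
carry_out:
  moves: [0,0,-1,0,0,0,2.5,0,0,-4,0,0,0,2.5,0,0,-8,0,0,0,2.5,0,0,-12,0,0,0,2.5,0,0,-12,0,0,0,2.5,0,0,-12,0,0,0,2.5]

```text
time: 20.32
tcp_pos: [0.5435, -0.2514, 0.1763]
eef_rot: [-3.142, -0.0, 1.911]
force: [0.0, 0.3, -1.5]
width: 0.0329
finger_force: 29.9
```

```bash
python3 go.py t,2,.176
```

```text
t 20.32 w 0.0329 F [ 0.   0.3 -1.5] [ 0.5435 -0.2514  0.1763] [-3.142 -0.     1.911]
t,2,.176 cm [4.599e+01 1.479e+01 3.000e-02] az -78.8 world [0.5292 0.2315 0.176 ]
```

Call:
carry_out:
  moves: [4,1.3,0,0,0,-8,2.5,9,2.9,0,0,0,-18,2.5,14.5,4.7,0,0,0,-28,2.5,20,6.4,0,0,0,-38,2.5,25.5,8.2,0,0,0,-48,2.5,31,10,0,0,0,-58,2.5,36.5,11.7,0,0,0,-67,2.5,42,13.5,0,0,0,-74,2.5,46,14.8,0,0,0,-78.8,2.5,46,14.8,0,0,0,-78.8,2.5]

```text
time: 21.58
tcp_pos: [0.5286, 0.2337, 0.1749]
eef_rot: [-3.141, -0.002, -2.992]
force: [-0.3, -0.4, -0.5]
width: 0.0328
finger_force: 30.0
```

Call:
carry_out:
  moves: [0,0,0,0,0,0,2.5,0,0,0,0,0,0,2.5]

```text
time: 21.82
tcp_pos: [0.5296, 0.2306, 0.1761]
eef_rot: [-3.141, -0.001, -2.998]
force: [-0.0, -0.2, -1.0]
width: 0.0328
finger_force: 30.0
```

```bash
python3 go.py t,2,.052
```

```text
t 21.82 w 0.0328 F [-0.  -0.2 -1. ] [0.5296 0.2306 0.1761] [-3.141e+00 -1.000e-03 -2.998e+00]
t,2,.052 cm [ 0.02  0.1  12.41] az -0.0 world [0.5292 0.2315 0.052 ]
```

Call:
carry_out:
  moves: [0,0,3,0,0,0,2.5,0,0.1,7,0,0,0,2.5,0,0.1,10,0,0,0,2.5,0,0.1,11.6,0,0,0,2.5,0,0.1,12.2,0,0,0,2.5,0,0.1,12.4,0,0,0,2.5,0,0.1,12.4,0,0,0,2.5,0,0.1,12.4,0,0,0,2.5]

```text
time: 22.82
tcp_pos: [0.5297, 0.2327, 0.0533]
eef_rot: [3.141, 0.001, -2.996]
force: [0.6, 0.1, -0.2]
width: 0.033
finger_force: 30.0
```

Call:
carry_out:
  moves: [0,0,0.05,0,0,0,2.5,0,0,0.1,0,0,0,2.5,0,0,0.1,0,0,0,2.5]

```text
time: 23.2
tcp_pos: [0.5294, 0.2325, 0.0515]
eef_rot: [3.142, -0.0, -2.996]
force: [-0.3, -0.2, -2.1]
width: 0.033
finger_force: 30.0
```

Call:
carry_out:
  moves: [0,0,0.05,0,0,0,2.5,0,0,0.1,0,0,0,2.5,0,0,0.1,0,0,0,2.5]

```text
time: 23.58
tcp_pos: [0.5295, 0.2326, 0.0509]
eef_rot: [3.142, 0.0, -2.997]
force: [-2.0, -0.7, 4.6]
width: 0.033
finger_force: 30.5
```

Call:
carry_out:
  moves: [0,0,-0.03,0,0,0,2.5,0,0,-0.03,0,0,0,5,0,0,-0.03,0,0,0,8.5,0,0,-0.03,0,0,0,8.5,0,0,-0.03,0,0,0,8.5,0,0,-4,0,0,0,8.5,0,0,-9,0,0,0,8.5,0,0,-13,0,0,0,8.5,0,0,-13,0,0,0,8.5]

```text
time: 24.7
tcp_pos: [0.5304, 0.233, 0.1841]
eef_rot: [3.14, 0.005, -2.997]
force: [0.5, -0.6, -1.2]
width: 0.0853
finger_force: 0.0
```

```bash
python3 go.py r,3,.184
```

```text
t 24.7 w 0.0853 F [ 0.5 -0.6 -1.2] [0.5304 0.233  0.1841] [ 3.14   0.005 -2.997]
r,3,.184 cm [ 4.550e+00 -5.355e+01  1.000e-02] az 78.8 world [ 0.5628 -0.3035  0.184 ]
```

Call:
carry_out:
  moves: [0.5,-6,0,0,0,10,8.5,1,-12,0,0,0,20,8.5,1.5,-18,0,0,0,30,8.5,2,-24,0,0,0,40,8.5,2.6,-30,0,0,0,50,8.5,3.1,-36,0,0,0,60,8.5,3.6,-42,0,0,0,69,8.5,4.2,-49,0,0,0,76,8.5,4.55,-53.5,0,0,0,78.8,8.5,4.55,-53.5,0,0,0,78.8,8.5]

```text
time: 25.95
tcp_pos: [0.561, -0.3063, 0.1786]
eef_rot: [-3.14, -0.001, 1.907]
force: [0.3, 1.0, -0.2]
width: 0.0846
finger_force: 0.0
```

Call:
carry_out:
  moves: [0,0,0,0,0,0,8.5,0,0,0,0,0,0,8.5,0,0,0,0,0,0,8.5]

```text
time: 26.32
tcp_pos: [0.5619, -0.3024, 0.1806]
eef_rot: [3.141, 0.0, 1.913]
force: [0.6, 0.9, 0.3]
width: 0.0852
finger_force: 0.0
```

```bash
python3 go.py r,3,.057
python3 - <<'E'
from h import *
import cv2
q,_=manip.get_image("side")
cv2.imwrite("pics/c6.png",cv2.resize(q[110:310,160:360,::-1],(600,600),interpolation=2))
E
```

```text
t 26.32 w 0.0852 F [0.6 0.9 0.3] [ 0.5619 -0.3024  0.1806] [3.141 0.    1.913]
r,3,.057 cm [-0.13  0.05 12.36] az 0.1 world [ 0.5628 -0.3035  0.057 ]
```

View pics/c6.png

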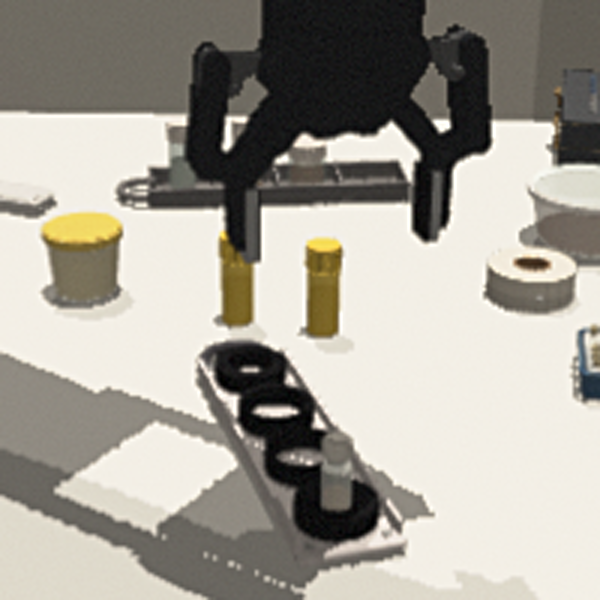

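Three bottles stand in compartments 1–3; the gripper is over the vial (338).

Call:
carry_out:
  moves: [-0.1,0,5,0,0,0,8.5,-0.1,0,9.5,0,0,0,8.5,-0.1,0,11.8,0,0,0,8.5,-0.1,0,12.35,0,0,0,8.5,-0.1,0,12.35,0,0,0,0.8,-0.1,0,12.35,0,0,0,0.8,-0.1,0,12.35,0,0,0,0.8,-0.1,0,12.35,0,0,0,0.8,-0.1,0,12.35,0,0,0,0.8,-0.1,0,12.35,0,0,0,0.8]

```text
time: 27.62
tcp_pos: [0.5622, -0.3045, 0.0575]
eef_rot: [3.141, 0.001, 1.911]
force: [-0.8, -0.7, 5.6]
width: 0.0156
finger_force: 29.7
```

Call:
carry_out:
  moves: [0,0,-1,0,0,0,0.8,0,0,-4,0,0,0,0.8,0,0,-8,0,0,0,0.8,0,0,-12,0,0,0,0.8,0,0,-12,0,0,0,0.8,0,0,-12,0,0,0,0.8]

```text
time: 28.38
tcp_pos: [0.5618, -0.3042, 0.1765]
eef_rot: [-3.141, -0.0, 1.911]
force: [-0.3, 0.5, -1.4]
width: 0.0156
finger_force: 29.3
```

```bash
python3 go.py t,3,.177
```

```text
t 28.38 w 0.0156 F [-0.3  0.5 -1.4] [ 0.5618 -0.3042  0.1765] [-3.141 -0.     1.911]
t,3,.177 cm [ 5.049e+01  2.032e+01 -5.000e-02] az -78.7 world [0.5846 0.2396 0.177 ]
```

Call:
carry_out:
  moves: [4,1.6,0,0,0,-8,0.8,9.5,3.8,0,0,0,-18,0.8,15,6,0,0,0,-28,0.8,20.5,8.2,0,0,0,-38,0.8,26,10.4,0,0,0,-47,0.8,31.5,12.7,0,0,0,-56,0.8,37,14.9,0,0,0,-64,0.8,42.5,17.1,0,0,0,-71,0.8,47.5,19.1,0,0,0,-76,0.8,50.5,20.3,0,0,0,-78.7,0.8]

```text
time: 29.62
tcp_pos: [0.5839, 0.2417, 0.1752]
eef_rot: [-3.141, -0.002, -2.994]
force: [0.3, -1.8, -0.1]
width: 0.0158
finger_force: 29.3
```

Call:
carry_out:
  moves: [0,0,0,0,0,0,0.8,0,0,0,0,0,0,0.8,0,0,0,0,0,0,0.8]

```text
time: 30.0
tcp_pos: [0.5847, 0.2384, 0.1766]
eef_rot: [-3.141, -0.001, -3.0]
force: [-0.3, -0.8, -1.1]
width: 0.0154
finger_force: 29.3
```

```bash
python3 go.py t,3,.052
```

```text
t 30.0 w 0.0154 F [-0.3 -0.8 -1.1] [0.5847 0.2384 0.1766] [-3.141e+00 -1.000e-03 -3.000e+00]
t,3,.052 cm [-1.000e-02  1.100e-01  1.246e+01] az -0.1 world [0.5846 0.2396 0.052 ]
```

Call:
carry_out:
  moves: [0,0,3,0,0,0,0.8,0,0.1,7,0,0,0,0.8,0,0.1,10,0,0,0,0.8,0,0.1,11.6,0,0,0,0.8,0,0.1,12.2,0,0,0,0.8,0,0.1,12.5,0,0,0,0.8,0,0.1,12.5,0,0,0,0.8,0,0.1,12.5,0,0,0,0.8]

```text
time: 31.0
tcp_pos: [0.5849, 0.2406, 0.0528]
eef_rot: [3.141, 0.001, -2.998]
force: [0.3, -0.1, -0.2]
width: 0.0155
finger_force: 29.3
```

Call:
carry_out:
  moves: [0,0,0.05,0,0,0,0.8,0,0,0.1,0,0,0,0.8,0,0,0.1,0,0,0,0.8]

```text
time: 31.38
tcp_pos: [0.5845, 0.2404, 0.051]
eef_rot: [3.142, -0.0, -2.998]
force: [-0.5, 1.4, -0.1]
width: 0.0154
finger_force: 29.3
```

Call:
carry_out:
  moves: [0,0,0.05,0,0,0,0.8,0,0,0.1,0,0,0,0.8,0,0,0.1,0,0,0,0.8]

```text
time: 31.75
tcp_pos: [0.5847, 0.2405, 0.0505]
eef_rot: [3.141, 0.0, -2.998]
force: [-2.0, -0.9, 4.6]
width: 0.0159
finger_force: 29.8
```

Call:
carry_out:
  moves: [0,0,-0.03,0,0,0,0.8,0,0,-0.03,0,0,0,3,0,0,-0.03,0,0,0,8.5,0,0,-0.03,0,0,0,8.5,0,0,-0.03,0,0,0,8.5,0,0,-4,0,0,0,8.5,0,0,-9,0,0,0,8.5,0,0,-15,0,0,0,8.5,0,0,-15,0,0,0,8.5]

```text
time: 32.88
tcp_pos: [0.586, 0.241, 0.2057]
eef_rot: [3.14, 0.008, -2.998]
force: [-0.1, 0.1, 0.3]
width: 0.0849
finger_force: 0.0
```

Call:
carry_out:
  moves: [0,-5,0,0,0,0,8.5,0,-10,0,0,0,0,8.5,0,-15,0,0,0,0,8.5,0,-20,0,0,0,0,8.5,0,-25,0,0,0,0,8.5,0,-30,0,0,0,0,8.5,0,-30,0,0,0,0,8.5,0,-30,0,0,0,0,8.5,0,-30,0,0,0,0,8.5]

```text
time: 34.0
tcp_pos: [0.6273, -0.0555, 0.1998]
eef_rot: [3.141, -0.0, -2.997]
force: [-0.2, -0.5, 0.2]
width: 0.0852
finger_force: 0.0
```

```bash
python3 go.py
python3 - <<'E'
from h import *
import cv2
p,_=manip.get_image("top");q,_=manip.get_image("side")
a=cv2.resize(p[155:265,130:210],(400,550),interpolation=2);b=cv2.resize(q[120:200,180:310],(400,246),interpolation=2)
o=np.zeros((550,800,3),np.uint8);o[:,:400]=a;o[:246,400:]=b
cv2.imwrite("pics/end.png",o[:,:,::-1])
E
```

```text
t 34.0 w 0.0852 F [-0.2 -0.5  0.2] [ 0.6273 -0.0555  0.1998] [ 3.141 -0.    -2.997]
```

View pics/end.png

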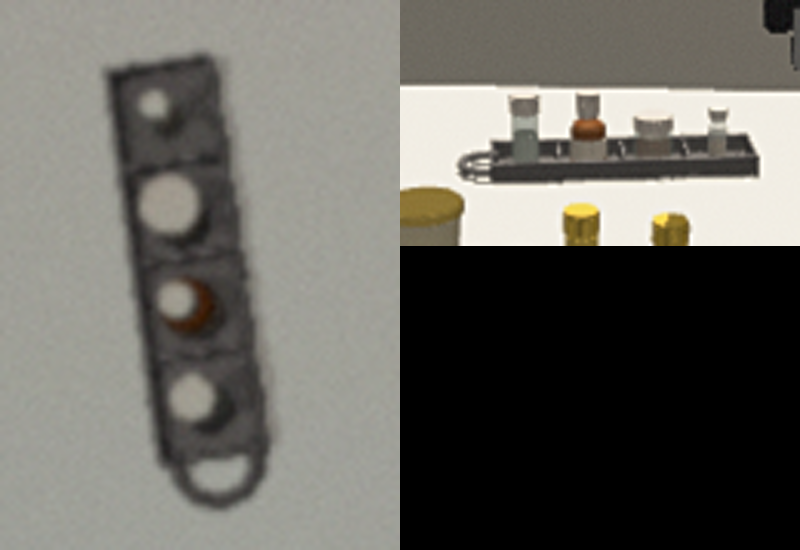

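All four stand upright, in the order tube, amber bottle, jar, vial from the tray handle (cap pixels (192,397), (177,300), (168,203), (155,105) in the crop). I'll check their offsets numerically before handing in.

```bash
python3 - <<'E'
from h import *
for (x,y),z in zip([(192,397),(177,300),(168,203),(155,105)],[.071,.071,.049,.054]):
    w=unproj("top",np.array([x/5+130-.4,y/5+155-.4]),z)
    d=w-[.5015,.2275];c,s=np.cos(1.715),np.sin(1.715)
    print("tray x,y mm",(1000*np.array([c*d[0]+s*d[1],-s*d[0]+c*d[1]])).round(1))
E
```

```text
tray x,y mm [ 1.2 83.8]
tray x,y mm [ 2.1 29.8]
tray x,y mm [  3.3 -27.9]
tray x,y mm [  2.3 -83.4]
```

```bash
python3 -c "
from rig import manip
print(manip.hand_in())"
```

```text
the job is handed in; nothing more can be done
None
```

The job is handed in, with no verdict returned: tube, amber bottle, jar and vial stand upright in tray compartments 1–4 counted from the handle, the same order as in the rack, each measured within about 4 mm of its compartment centre, and the arm had used about 34 s of the 104 s.

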